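# Rank the office stamps along the stamp rail

## Robot

A 6-joint arm with a two-finger parallel gripper is mounted at the origin on the work surface. World frame = base frame: x ahead of the robot, y to its left, z up, the work surface at z = 0. Lengths are in m, angles in rad, forces in N, time in s.
With the tool pointing down it reaches from about 0.375 to 0.9 m from the base axis. Payload 3.1 kg.
Tool frame: the origin (TCP) lies on the centre line of the jaws, within the pads' length; the fingertips stand 8 mm ahead of it and the grasp point (between the pads) lies 11 mm behind it (robot.tip_extent is the distance from the TCP to the fingertips, in m); y points along the fingers, z is the direction in which the jaws open and shut, and the axes are right-handed (so a half turn about y gives the same grasp; the last joint's range is limited). The gripper opens to 87 mm and grips with 3 to 60 N. Pads are 19 mm wide; open, the fingers measure 117 mm over their backs; the gripper's body (75 mm by 190 mm) begins 51 mm behind the grasp point.
Start: joints at [-1.433, 0.527, 1.433, -0, 1.181, -0.178], TCP at [0.195, -0.594, 0.231] pointing down, gripper open.
Joint ranges: [-3.08, 3.08], [-0.75, 2.2], [0.22, 2.44], [-1.43, 4.57], [0, 2.65], [-2.85, 2.85]. Speed limits (rad/s): [2.79, 2.79, 3.14, 3.14, 3.14, 3.14].

## Interface

Orientations are given as a unit quaternion [x, y, z, w].
In Python, from rig import robot gives the robot as it stands.
- The arm moves only by the shell command python3 -m crank 'ROWS' [FORCE]. ROWS is JSON, a list that holds one entry, the list of rows, each a list of 7 numbers: the turn, a rotation vector about the tool's x, y, z in degrees, then the shift along the tool's x, y, z in m, then the opening in per cent of the stroke, from 0 (shut) to 100 (fully open). In form: [[[ax, ay, az, dx, dy, dz, gripper], ...]]. A call has exactly 5 rows; each row shifts and turns the commanded pose from where the row before left it, along the tool's axes as they then stand; what a row does not reach is not made up. A row lasts 1/8 s, in which the tool goes at most 62.5 mm and 10.7 degrees, less where a joint would pass 70% of its speed; a pose out of reach is approached as far as the arm can. A call with a gripper value outside its range is refused whole. The fingers move at their own pace and stop on an object; FORCE is the grip in N (left out, the last holds). Time passes only in rows, so rows that do not move let the fingers close, or fill a call up. It gives the time, the measured TCP pose, the force and the opening at its end, in the units of the state.
- robot.get_obs(): the state, without advancing time (a new reading comes with each control period).
- robot.camera(name): name is "scene" or "side" or "wrist"; returns a dict with "img" (384x512x3 uint8, red, green, blue), "K" (3x3 intrinsics, pixels), "R" (3x3) and "t" (3): a world point X has camera coordinates R X + t; the wrist camera has in their place "T_tool_cam" (4x4, takes a point from camera to tool coordinates, whose origin is the TCP and whose axes are the tool frame's). Camera axes: x right, y down, z forward; pixel columns grow to the right and rows downward; lengths in m; the calibration is good to about 2 mm. The wrist camera is an equidistant fisheye: a pixel r from the principal point sees the ray r / f radians off the axis. A picture is of the moment at which its call begins: read the wrist's pose just before it. There is no depth.
- robot.hand_in(): hands the job in, once; it reports no verdict.
Trained networks look in a picture, given as the dict that the camera call returned (one of the last four; its "shot" number tells which), for a name from the list of things; names that differ only in an ending like _2 or _b are one class to them, and where a whole thing is asked for, a point or a joint stands for the part that bears it (a point fixed in the world has none). Each returns a list of dicts, best first, with "conf" (0 to 1); they miss things now and then, are a little off and sometimes report something else, mostly with a low value. They report only what shows in the picture. A call takes as long as a camera call. They do not tell look-alikes from the thing itself.
- robot.spot_in(picture, thing): "at" ([row, column] in pixels, amid what is visible of it).
The state is a dict: "time": time; "q": joint angles; "joint_velocities": joint speeds; "joint_torque": joint torques, N m; "position": TCP position; "tool_rot": TCP orientation; "ft_force": force on the tool from outside, world axes, zero at the start; "moment": the same for the moment, N m; "grip_width": finger opening in m.
Only numpy, scipy, OpenCV 4.12 (cv2) and the standard library are available. Lean on these libraries where they do the work, as an engineer would, in place of code of your own. Each camera call takes 0.05 s, during which the arm holds its last target.

## Task

Tidy the loose desk stamps onto the stamp rail in order of how tall they stand just now (one self-inking stamp is locked pushed-in, the other is pulled out): the shortest on the mat at the ink-pad end, then one to a mat, rising to the tallest at the far end. Stand each stamp upright in the middle of its mat, and leave the dish of paper clips where it is.

Things in the scene. Friction and masses are not known exactly. Their poses are not given: they have to be found in the camera images.
- stamp_knob: Small light-wood hand stamp, loose, standing on the desk, 50 mm tall: round base 40 mm in diameter and 12 mm high, and a round knob handle 28 mm in diameter between 27 and 44 mm above the underside (grip it at about 36 mm). The shortest. 45 to 80 g. The body origin is the centre of the underside, z up.
- stamp_in: Wider self-inking stamp, grey and black plastic, loose, standing, plunger cap locked PUSHED IN: 66 mm tall. Grey cap 34 mm (x) by 58 mm (y), from 16 to 66 mm above the underside, right down over the black foot of 40 by 64 mm, 12 mm high; white card on top. Grip the cap across its 34 mm side at about 48 mm. 75 to 135 g. Origin: centre of the underside; z up, x across the narrow side.
- stamp_out: Narrower self-inking stamp, grey and black plastic, loose, standing, plunger cap PULLED OUT and locked: 82 mm tall, open gap between cap and foot. Grey cap 34 mm (x) by 40 mm (y), from 42 to 82 mm above the underside, on two black legs; black foot 40 by 46 mm, 12 mm high. Grip the cap across 34 mm at about 62 mm. 75 to 135 g. Origin: centre of the underside; z up, x across the narrow side.
- stamp_tall: Hand stamp with a slim turned dark-wood handle, loose, standing, 100 mm tall: the handle is 25 mm in diameter between 66 and 92 mm above the underside (grip it at about 80 mm), on a rectangular wooden base 30 mm (x) by 52 mm (y), 17 mm high. The tallest. 60 to 110 g. Origin: centre of the underside; z up, x across the narrow side.
- ink_pad: Flat grey ink pad, fixed, 104 by 68 mm, 15 mm high, with a dark inked top, lying next to one end of the stamp rail, 90 mm from the centre of the end mat; it marks the end where the shortest stamp goes (next to mat_1 at some starts, next to mat_4 at others; a round white sponge pot lies at the other end). Origin: centre of its underside.
- clip_dish: Small round white dish of paper clips, loose, 62 mm across and 24 mm high, standing somewhere among the stamps; it must not be shifted. Origin: centre of its underside.
- mat_1: Dark rubber mat, fixed, 64 by 64 mm, 3 mm thick, an end mat of the row. The four mats lie 80 mm apart in the order mat_1, mat_2, mat_3, mat_4, on a wooden rail 10 mm high (far-edge lip 16 mm). Origin: centre of its underside, 10 mm above the desk; its top is at 13 mm. y points along the row from mat_1 to mat_4, x across the row.
- mat_2: Dark rubber mat, fixed, 64 by 64 mm, 3 mm thick, the second mat, between mat_1 and mat_3. The four mats lie 80 mm apart in the order mat_1, mat_2, mat_3, mat_4, on a wooden rail 10 mm high (far-edge lip 16 mm). Origin: centre of its underside, 10 mm above the desk; its top is at 13 mm. y points along the row from mat_1 to mat_4, x across the row.
- mat_3: Dark rubber mat, fixed, 64 by 64 mm, 3 mm thick, the third mat, between mat_2 and mat_4. The four mats lie 80 mm apart in the order mat_1, mat_2, mat_3, mat_4, on a wooden rail 10 mm high (far-edge lip 16 mm). Origin: centre of its underside, 10 mm above the desk; its top is at 13 mm. y points along the row from mat_1 to mat_4, x across the row.
- mat_4: Dark rubber mat, fixed, 64 by 64 mm, 3 mm thick, the other end mat of the row. The four mats lie 80 mm apart in the order mat_1, mat_2, mat_3, mat_4, on a wooden rail 10 mm high (far-edge lip 16 mm). Origin: centre of its underside, 10 mm above the desk; its top is at 13 mm. y points along the row from mat_1 to mat_4, x across the row.
There are look-alikes about, which are no part of the job. What is shaped like the stamp_in but purple is not meant. Leave any orange look-alike of the stamp_tall alone.

How it is judged:
By the outcome, as a careful person would: the job done as asked, in the order asked, and still so for the second after the job is handed in, with the robot touching nothing.
It also fails if it takes over 106 s, if anything falls off the work surface, if the arm or the gripper's body presses on something with over 40 N, if the wrist force passes 120 N, or if a joint passes its speed limit or range.

## Working session

There is one attempt and no reset: what is moved stays moved. The work goes in short steps, Python scripts to look and compute and a shell command to move; the robot and the scene stay as the last step left them, time stands still between calls to the robot, and variables do not carry over. Pictures are saved under pics/ and viewed, and the job is handed in when it is done.

```bash
ls; mkdir -p pics; cat > h.py <<'E'
import numpy as np, cv2
from rig import robot
def save(c,n): cv2.imwrite('pics/'+n+'.png',cv2.cvtColor(c['img'],cv2.COLOR_RGB2BGR))
def ray2plane(c,rc,z):
    d=np.linalg.inv(c['K'])@np.array([rc[1],rc[0],1.]); R=np.array(c['R']);t=np.array(c['t'])
    o=-R.T@t; d=R.T@d; return o+d*(z-o[2])/d[2]
def proj(c,X):
    p=np.array(c['K'])@(np.array(c['R'])@np.array(X,float)+c['t']); return p[1]/p[2],p[0]/p[2]
E
python3 - <<'E'
from h import *
o=robot.get_obs(); print(o)
a=robot.camera('scene'); save(a,'scene0'); b=robot.camera('side'); save(b,'side0')
Z=dict(stamp_knob=.036,stamp_in=.045,stamp_out=.05,stamp_tall=.05,ink_pad=.015,clip_dish=.015,mat_1=.013)
for n,c in(('scene',a),('side',b)):
  print(n,c['K'],c['R'],c['t'])
  for k,z in Z.items():
    for d in robot.spot_in(c,k): print(n,k,np.round(d['at']),round(d['conf'],2),np.round(ray2plane(c,d['at'],z),3))
E
```

```text
pics
{'time': 0.0, 'q': array([-1.43249552e+00,  5.28450534e-01,  1.43391652e+00,  4.10724481e-06,
        1.18142606e+00, -1.78488967e-01]), 'joint_velocities': array([-4.60333724e-05, -8.36606260e-04,  5.54540146e-04, -2.18789283e-03,
        8.76650184e-04,  8.29595832e-04]), 'joint_torque': array([-1.37560387e-04, -4.40039885e+01, -1.76589417e+01,  6.32290402e-02,
        5.82777383e-02, -1.50769729e-04]), 'position': array([ 0.19463161, -0.59315154,  0.22957673]), 'tool_rot': array([-0.11151676,  0.69903249, -0.6974769 ,  0.11155071]), 'ft_force': array([-0.85686461,  0.87783638,  0.27048039]), 'moment': array([-0.01607604,  0.02072169,  0.03331063]), 'grip_width': 0.08742019145588205}
scene [[359.63610661   0.         251.17201586]
 [  0.         359.63610661 194.86673771]
 [  0.           0.           1.        ]] [[-0.83751254  0.54636026  0.00795075]
 [ 0.45535469  0.70590578 -0.54253953]
 [-0.30203452 -0.45076325 -0.83999264]] [ 0.41642544 -0.18682336  0.90189917]
scene stamp_knob [120. 201.] 0.7 [ 0.468 -0.261  0.036]
scene stamp_knob [313. 245.] 0.54 [0.622 0.172 0.036]
s
[... 823 characters left out ...]
22. 250.] 0.96 [ 0.45  -0.292  0.036]
side stamp_in [134. 179.] 0.74 [0.374 0.274 0.045]
side stamp_in [123. 219.] 0.6 [0.482 0.302 0.045]
side stamp_out [215. 241.] 0.93 [ 0.478 -0.054  0.05 ]
side stamp_out [197. 293.] 0.49 [ 0.599 -0.025  0.05 ]
side stamp_tall [159. 161.] 0.96 [0.324 0.171 0.05 ]
side stamp_tall [156. 217.] 0.6 [0.458 0.156 0.05 ]
side ink_pad [136. 271.] 0.55 [0.617 0.255 0.015]
side ink_pad [157. 279.] 0.47 [0.616 0.159 0.015]
side clip_dish [188. 232.] 0.88 [0.478 0.07  0.015]
side mat_1 [222. 308.] 0.94 [ 0.622 -0.071  0.013]
side mat_1 [197. 291.] 0.89 [0.607 0.013 0.013]
side mat_1 [177. 286.] 0.68 [0.613 0.083 0.013]
side mat_1 [157. 279.] 0.56 [0.616 0.161 0.013]
```

View pics/scene0.png

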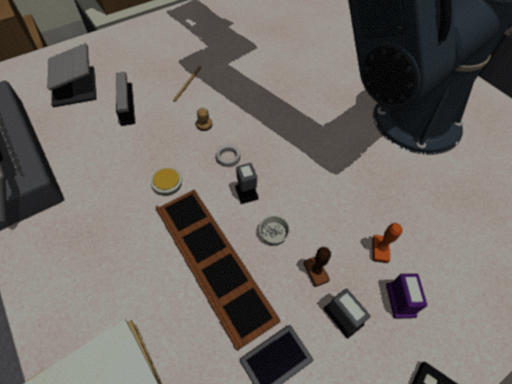

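View pics/side0.png

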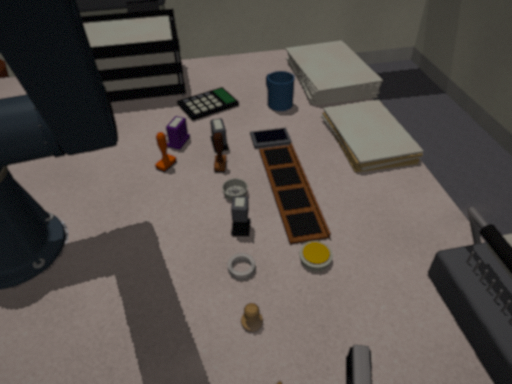

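Both views show the ink pad at the +y end of the rail (scene row 355, col 280). The sponge pot is at the other end (180,167).

Candidates in the scene picture:
- **stamp_knob:** only (120,203).
- **stamp_in:** grey (312,347) or purple (295,406). I choose the grey one.
- **stamp_out:** (182,246).
- **stamp_tall:** dark wood (265,318) or orange (242,387). I choose the dark one.
- **Other objects, not part of the job:** a stapler and a hole punch at the upper left, and a ring at (155,228).

Next I'll take close crops with model overlays.

```bash
cat >> h.py <<'E'
def circ(r,z,n=24): 
    a=np.linspace(0,2*np.pi,n,endpoint=False); return np.c_[r*np.cos(a),r*np.sin(a),np.full(n,z)]
def rect(w,d,z): return np.array([[w/2,d/2,z],[-w/2,d/2,z],[-w/2,-d/2,z],[w/2,-d/2,z]])
M=dict(stamp_knob=[circ(.02,0),circ(.02,.012),circ(.014,.027),circ(.014,.044)],
 stamp_in=[rect(.04,.064,0),rect(.04,.064,.012),rect(.034,.058,.016),rect(.034,.058,.066)],
 stamp_out=[rect(.04,.046,0),rect(.04,.046,.012),rect(.034,.040,.042),rect(.034,.040,.082)],
 stamp_tall=[rect(.03,.052,0),rect(.03,.052,.017),circ(.0125,.066),circ(.0125,.092)],
 clip_dish=[circ(.031,.024)],mat=[rect(.064,.064,.003)],ink_pad=[rect(.068,.104,.015)])
COL=[(0,255,0),(0,255,0),(255,255,0),(255,0,255)]
def place(P,x,y,th,z0=0): 
    c,s=np.cos(th),np.sin(th); return P@np.array([[c,-s,0],[s,c,0],[0,0,1]]).T+[x,y,z0]
def overlay(c,items,center,half,size,draw=True):
    k=size/(2*half); r0,c0=center
    A=np.array([[k,0,-(c0-half)*k],[0,k,-(r0-half)*k]],float)
    im=cv2.warpAffine(cv2.cvtColor(c['img'],cv2.COLOR_RGB2BGR),A,(size,size),flags=cv2.INTER_CUBIC)
    if draw:
      for n,x,y,th,z0 in items:
        for P,col in zip(M[n],COL):
            p=np.array([proj(c,q)[::-1] for q in place(P,x,y,th,z0)])
            p=(p-[c0-half,r0-half])*k
            cv2.polylines(im,[np.round(p).astype(int)],True,col,1)
    return im
E
cat > ov.py <<'E'
from h import *
import json,sys
def sheet(name,items):
    a=robot.camera('scene'); b=robot.camera('side'); rows=[]
    for c in(a,b):
        r=[]
        for it in items:
            p=proj(c,[it[1],it[2],it[4]+.035]); r.append(overlay(c,[it],p,28,200))
        rows.append(np.hstack(r))
    cv2.imwrite('pics/'+name+'.png',np.vstack(rows))
E
python3 - <<'E'
from ov import *
o=robot.get_obs()
from scipy.spatial.transform import Rotation as R
print(np.round(R.from_quat(o['tool_rot']).as_matrix(),3))
a=robot.camera('scene'); print(robot.camera('wrist')['T_tool_cam'])
r=[];
its=[('stamp_knob',.46,-.28),('stamp_in',.482,.282),('stamp_out',.48,-.056),('stamp_tall',.465,.166)]
sc=robot.camera('scene');si=robot.camera('side')
S=[np.hstack([overlay(c,[],proj(c,[x,y,.04]),28,200,False) for n,x,y in its]) for c in(sc,si)]
cv2.imwrite('pics/crop0.png',np.vstack(S))
E
```

```text
[[-0.95  -0.     0.312]
 [-0.312 -0.    -0.95 ]
 [ 0.    -1.     0.   ]]
[[ 3.89764472e-04  9.57637131e-01  2.87977383e-01 -7.98286192e-02]
 [-1.34739660e-03 -2.87976640e-01  9.57636486e-01 -1.53829380e-01]
 [ 9.99999016e-01 -7.61272427e-04  1.17807396e-03  9.59439385e-04]
 [ 0.00000000e+00  0.00000000e+00  0.00000000e+00  1.00000000e+00]]
```

View pics/crop0.png

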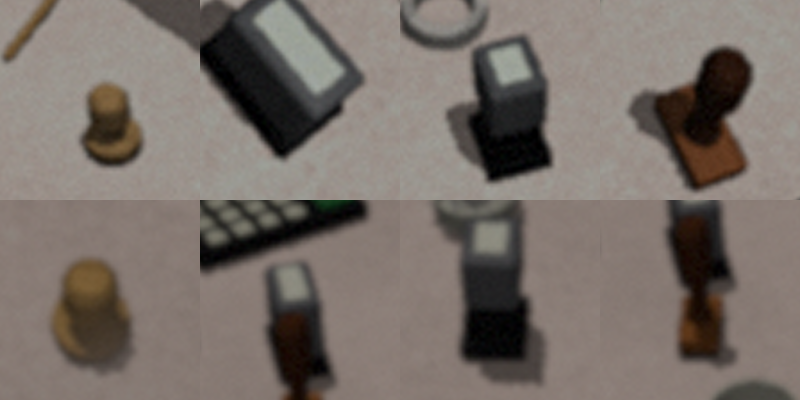

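```bash
python3 - <<'E'
from ov import *
its=[('stamp_in',(315,348),(128,220)),('stamp_out',(182,246),(215,241)),('stamp_tall',(267,318),(158,218))]
sc=robot.camera('scene');si=robot.camera('side')
S=[np.hstack([overlay(c,[],i[k],26,260,False) for i in its]) for k,c in((1,sc),(2,si))]
cv2.imwrite('pics/crop1.png',np.vstack(S))
E
```

```text
(no output)
```

View pics/crop1.png

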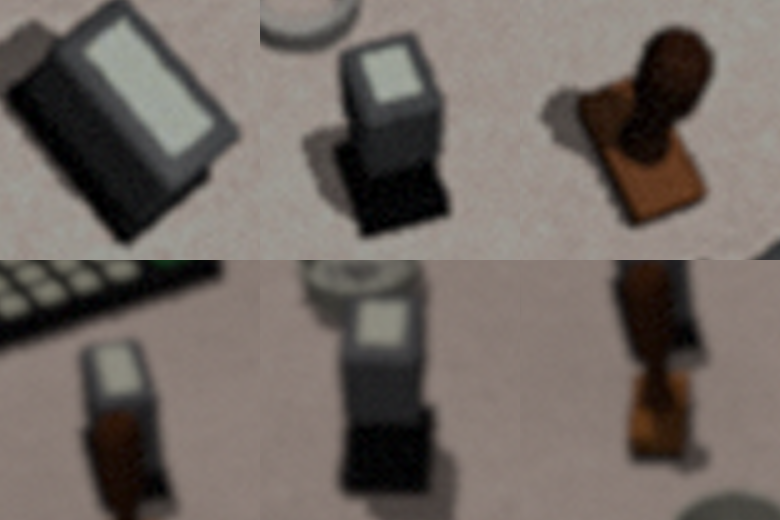

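```bash
cat > fit.py <<'E'
from h import *
from scipy.optimize import least_squares
def fit(n,picks,x0,y0):
    # picks: (cam, (row,col), level|('c',z))
    def res(p):
        r=[]
        for c,rc,l in picks:
            if isinstance(l,tuple): q=np.array([proj(c,[p[0],p[1],l[1]])])
            else: q=np.array([proj(c,v) for v in place(M[n][l],*p)])
            d=q-rc; r+=list(d[np.argmin((d**2).sum(1))])
        return np.array(r)
    best=min((least_squares(res,[x0,y0,t],x_scale=[.01,.01,.1],loss='soft_l1') for t in np.linspace(-1.5,1.5,13)),key=lambda s:s.cost)
    return best.x,np.abs(best.fun).max(),best.cost
E
python3 - <<'E'
from ov import *; from fit import fit
sc=robot.camera('scene');si=robot.camera('side')
C={'in':((315,348),(128,220)),'out':((182,246),(215,241)),'tall':((267,318),(158,218))}
def P(n,k,L):
    r,c=C[n][k]; return [((sc,si)[k],np.array([r-26+y/5,c-26+x/5]),l) for x,y,l in L]
f={}
f['stamp_in']=fit('stamp_in',P('in',0,[(120,-2,3),(238,130,3),(172,180,3),(55,47,3),(127,242,0),(5,95,1)])+P('in',1,[(83,83,3),(140,82,3)]),.482,.282)
f['stamp_out']=fit('stamp_out',P('out',0,[(82,48,3),(155,35,3),(181,92,3),(102,113,3),(103,236,0),(190,212,0)])+P('out',1,[(97,35,3),(162,37,3),(83,112,3),(164,112,3),(82,232,0),(170,232,0)]),.48,-.056)
f['stamp_tall']=fit('stamp_tall',P('tall',0,[(60,97,1),(185,190,1),(113,225,0),(187,197,0),(157,65,('c',.08))])+P('tall',1,[(110,198,0),(163,198,0),(128,50,('c',.08))]),.465,.166)
for c,k in((sc,0),): pass
its=[]
for n,v in f.items(): print(n,np.round(v[0],4),np.degrees(v[0][2]),v[1:]); its.append((n,*v[0],0))
its.append(('stamp_knob',.459,-.278,0,0))
# mats
for c in(sc,si):
  for y in(.168,.088,.008,-.072): print([round(v) for v in proj(c,[.613,y,.013])])
sheet('fit0',its)
E
```

```text
stamp_in [0.4767 0.2643 0.0594] 3.402432622387077 (np.float64(2.9096333532310155), np.float64(8.823835257710495))
stamp_out [ 0.4781 -0.0503 -0.2546] -14.585841601818448 (np.float64(2.8523557776345854), np.float64(12.858563022017483))
stamp_tall [ 0.4635  0.1727 -0.2057] -11.786143374350715 (np.float64(1.8384408953612024), np.float64(6.044589713383388))
[311, 248]
[274, 225]
[241, 204]
[212, 185]
[156, 277]
[176, 285]
[198, 294]
[223, 304]
```

View pics/fit0.png

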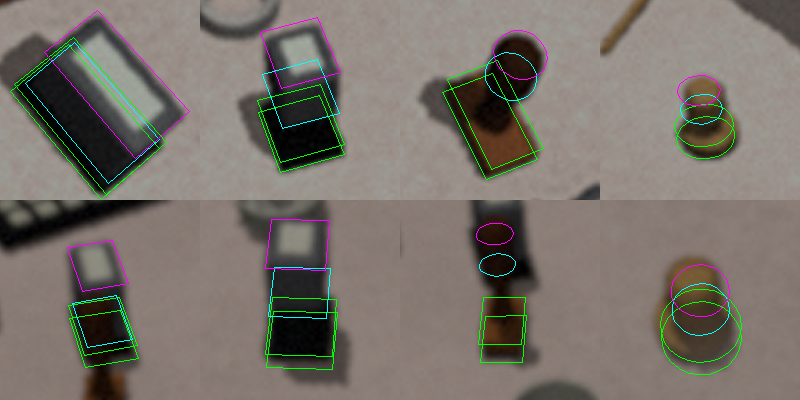

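Fits and picture agree to about 2 px. They also confirm the choices: the grey cap, pushed in, for stamp_in, and the dark handle for stamp_tall. I'll turn the jaws to open along world x, then go to the knob.

```bash
cat > go.py <<'E'
import sys
from h import *
from scipy.spatial.transform import Rotation as R
def tool():
    o=robot.get_obs(); return R.from_quat(o['tool_rot']).as_matrix(),np.array(o['position']),o
def wproj(c,X,Rm,p):
    T=np.array(c['T_tool_cam']); q=np.linalg.inv(T)@np.r_[Rm.T@(np.array(X)-p),1]; q=q[:3]
    th=np.arctan2(np.hypot(q[0],q[1]),q[2]); f=c['K'][0][0]; ph=np.arctan2(q[1],q[0])
    return c['K'][1][2]+f*th*np.sin(ph), c['K'][0][2]+f*th*np.cos(ph)
def wray(c,rc,z,Rm,p):
    K=c['K'];u=np.array([rc[1]-K[0][2],rc[0]-K[1][2]]);r=np.hypot(*u)+1e-12;th=r/K[0][0]
    d=np.r_[np.sin(th)*u/r,np.cos(th)];T=np.array(c['T_tool_cam']);d=Rm@(T[:3,:3]@d);o=Rm@T[:3,3]+p
    return o+d*(z-o[2])/d[2]
def wshot(name,items,center=None,half=None):
    Rm,p,o=tool(); c=robot.camera('wrist'); im=cv2.cvtColor(c['img'],cv2.COLOR_RGB2BGR)
    im=cv2.resize(im,None,fx=1.5,fy=1.5,interpolation=cv2.INTER_CUBIC)
    for n,x,y,th,z0 in items:
        for P,col in zip(M[n],COL):
            # densify
            Q=place(P,x,y,th,z0); Q=np.vstack([np.linspace(Q[i],Q[(i+1)%len(Q)],6) for i in range(len(Q))])
            pp=np.array([wproj(c,q,Rm,p)[::-1] for q in Q])*1.5+.25
            cv2.polylines(im,[np.round(pp).astype(int)],True,col,1)
    cv2.imwrite('pics/'+name+'.png',im); return c,Rm,p
if __name__=='__main__':
    x,y,z,yaw=map(float,sys.argv[1:5]) # yaw: rot (deg) of tool z from world +x
    Rm,p,o=tool(); a=np.radians(yaw)
    Rt=np.array([[np.sin(a),0,np.cos(a)],[-np.cos(a),0,np.sin(a)],[0,-1,0]])
    print('t',round(o['time'],2),'tcp',np.round(p,4),'w',round(o['grip_width'],4),'f',np.round(o['ft_force'],1))
    print('rot deg',np.round(np.degrees(R.from_matrix(Rm.T@Rt).as_rotvec()),1),'shift in target axes mm',np.round(1000*Rt.T@(np.array([x,y,z])-p),1),'now axes',np.round(1000*Rm.T@(np.array([x,y,z])-p),1))
E
python3 -m crank '[[[0,-10,0,0,0,0,100],[0,-10,0,0,0,0,100],[0,-10,0,0,0,0,100],[0,-10,0,0,0,0,100],[0,-10,0,0,0,0,100]]]' 25
python3 -m crank '[[[0,-10,0,0,0,0,100],[0,-10,0,0,0,0,100],[0,-1.8,0,0,0,0,100],[0,0,0,0,0,0,100],[0,0,0,0,0,0,100]]]'
python3 go.py .459 -.278 .2 0
```

```text
time: 1.92
position: [0.1947, -0.5939, 0.2306]
tool_rot: [0.398, -0.585, 0.585, -0.398]
ft_force: [-0.3, -0.5, 0.3]
grip_width: 0.087
time: 2.55
position: [0.1947, -0.5939, 0.2306]
tool_rot: [0.499, -0.501, 0.501, -0.499]
ft_force: [-0.7, -0.1, -0.5]
grip_width: 0.0871
t 2.55 tcp [ 0.1947 -0.5939  0.2306] w 0.0871 f [-0.7 -0.1 -0.5]
rot deg [-0.  -0.1  0. ] shift in target axes mm [-315.9   30.6  264.3] now axes [-316.5   30.6  263.6]
```

```bash

python3 -m crank '[[[0,0,0,-0.032,0.003,0.026,100],[0,0,0,-0.032,0.003,0.026,100],[0,0,0,-0.032,0.003,0.026,100],[0,0,0,-0.032,0.003,0.026,100],[0,0,0,-0.032,0.003,0.026,100]]]'
python3 -m crank '[[[0,0,0,-0.032,0.003,0.026,100],[0,0,0,-0.032,0.003,0.026,100],[0,0,0,-0.032,0.003,0.026,100],[0,0,0,-0.032,0.003,0.026,100],[0,0,0,-0.028,0.003,0.030,100]]]'
python3 - <<'E'
from go import *
c,Rm,p=wshot('w1',[('stamp_knob',.459,-.278,0,0)])
for d in robot.spot_in(c,'stamp_knob'): print(d,wray(c,d['at'],.036,Rm,p))
E
python3 go.py .459 -.278 .025 0
```

```text
time: 3.18
position: [0.3257, -0.4331, 0.2157]
tool_rot: [0.499, -0.5, 0.501, -0.499]
ft_force: [0.9, -0.1, 0.1]
grip_width: 0.087
time: 3.8
position: [0.4597, -0.2769, 0.2006]
tool_rot: [0.5, -0.5, 0.501, -0.499]
ft_force: [0.5, -1.0, -0.1]
grip_width: 0.0869
{'at': [168.1, 255.3], 'conf': 0.79} [ 0.45798254 -0.26966502  0.036     ]
t 3.9 tcp [ 0.461  -0.2754  0.2004] w 0.0867 f [-0.9 -0.1 -0.1]
rot deg [-0.   0.1 -0.1] shift in target axes mm [  2.6 175.4  -2. ] now axes [  2.8 175.4  -2.2]
```

View pics/w1.png

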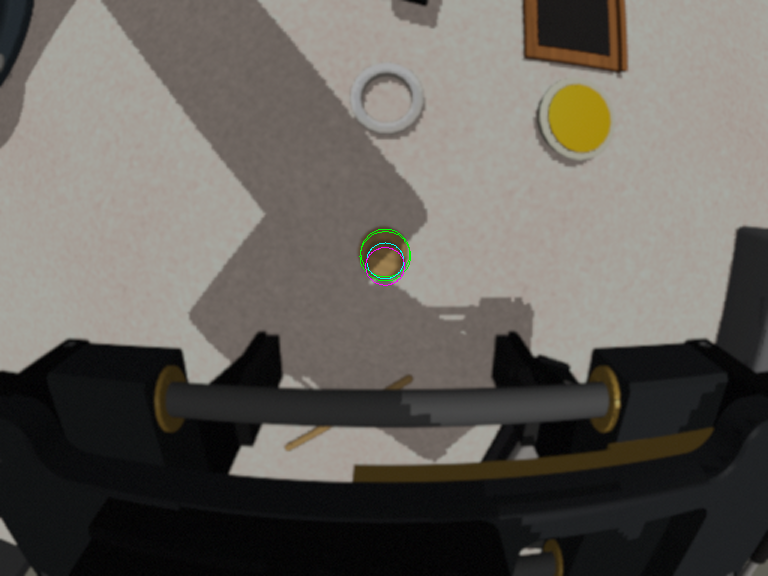

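Wrist view: the knob at display px (255,385) sits within about 2 mm of the overlay. Descend and grip.

```bash

python3 -m crank '[[[0,0,0,0.001,0.040,-0.001,100],[0,0,0,0,0.045,-0.001,100],[0,0,0,0,0.045,0,100],[0,0,0,0,0.030,0,100],[0,0,0,0,0.015,0,100]]]'
python3 -m crank '[[[0,0,0,0,0,0,100],[0,0,0,0,0,0,15],[0,0,0,0,0,0,15],[0,0,0,0,0,0,15],[0,0,0,0,0,0,15]]]' 20
python3 - <<'E'
from go import *
c,Rm,p=wshot('w2',[('stamp_knob',.459,-.276,0,0)])
E
python3 go.py .459 -.276 .025 0
```

```text
time: 4.53
position: [0.4561, -0.2793, 0.024]
tool_rot: [-0.5, 0.501, -0.5, 0.499]
ft_force: [0.3, 0.1, 0.4]
grip_width: 0.0871
time: 5.15
position: [0.4572, -0.2792, 0.0261]
tool_rot: [0.5, -0.5, 0.501, -0.5]
ft_force: [0.3, 0.0, 0.1]
grip_width: 0.0552
t 5.2 tcp [ 0.4571 -0.2791  0.0259] w 0.0512 f [0.4 0.1 0.1]
rot deg [-0. -0.  0.] shift in target axes mm [-3.1  0.9  1.9] now axes [-3.1  0.9  1.9]
```

View pics/w2.png

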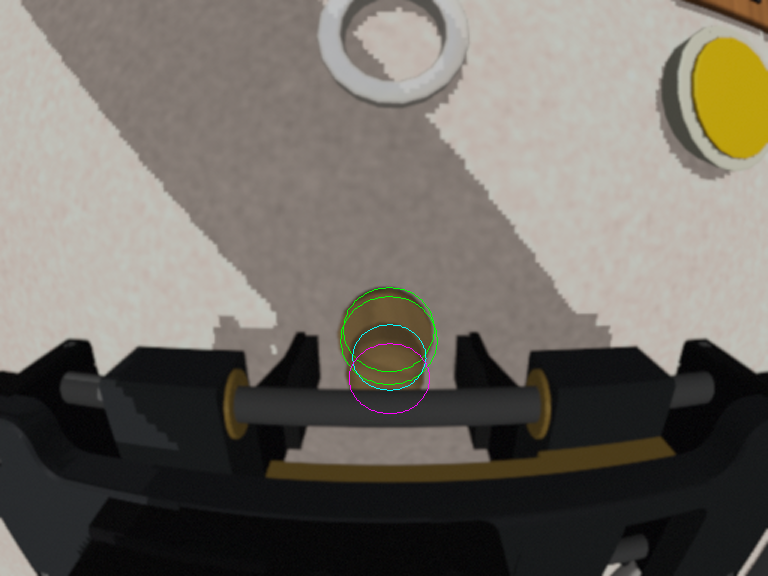

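The knob is midway between the fingers, with a small y offset of 3 mm to correct. Then finish closing and lift.

```bash

python3 -m crank '[[[0,0,0,-0.003,0,0.001,15],[0,0,0,0,0,0,15],[0,0,0,0,0,0,15],[0,0,0,0,0,0,15],[0,0,0,0,0,0,15]]]'
python3 -m crank '[[[0,0,0,0,0,0,15],[0,0,0,0,-0.020,0,15],[0,0,0,0,-0.040,0,15],[0,0,0,0,-0.05,0,15],[0,0,0,0,-0.05,0,15]]]' 
python3 go.py .614 .168 .13 0
python3 - <<'E'
from go import *
Rm,p,o=tool()
c,Rm,p=wshot('w3',[('stamp_knob',p[0],p[1],0,p[2]+.011-.036)])
E

```

```text
time: 5.82
position: [0.458, -0.2761, 0.0255]
tool_rot: [-0.5, 0.5, -0.5, 0.5]
ft_force: [-1.0, 1.4, 0.4]
grip_width: 0.0271
time: 6.45
position: [0.4577, -0.276, 0.1868]
tool_rot: [-0.5, 0.5, -0.5, 0.5]
ft_force: [-0.3, 0.0, -1.0]
grip_width: 0.0266
t 6.45 tcp [ 0.4577 -0.276   0.1868] w 0.0266 f [-0.3  0.  -1. ]
rot deg [ 0.  -0.1 -0. ] shift in target axes mm [-444.    56.8  156.3] now axes [-444.1   56.9  155.9]
```

View pics/w3.png

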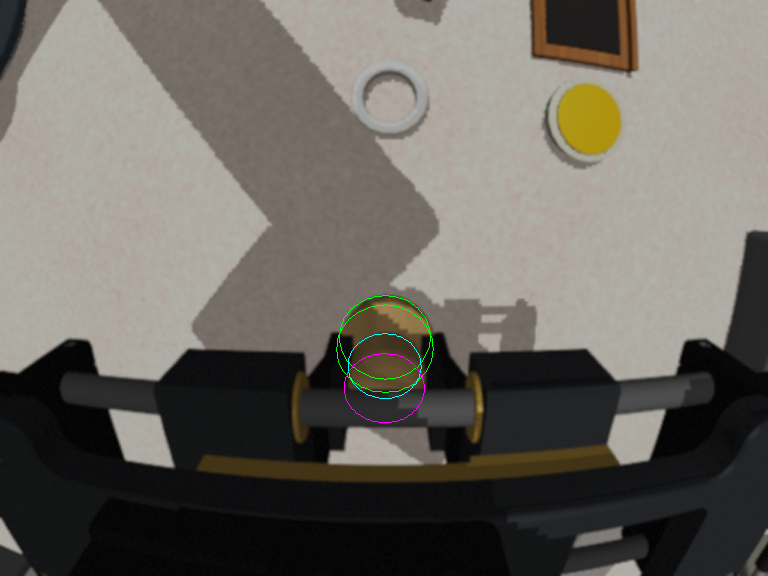

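Knob held (width 27 mm). Carry it over to the pad-end mat.

```bash

python3 -m crank '[[[0,0,0,-0.044,0,0.0155,15],[0,0,0,-0.044,0,0.0155,15],[0,0,0,-0.044,0,0.0155,15],[0,0,0,-0.044,0,0.0155,15],[0,0,0,-0.044,0,0.0155,15]]]'
python3 -m crank '[[[0,0,0,-0.044,0,0.0155,15],[0,0,0,-0.044,0,0.0155,15],[0,0,0,-0.044,0,0.0155,15],[0,0,0,-0.044,0,0.0155,15],[0,0,0,-0.044,0,0.0155,15]]]'
python3 go.py .614 .168 .038 0
python3 - <<'E'
from go import *
Rm,p,o=tool()
c,Rm,p=wshot('w4',[('mat',.614,.168-.08*k,0,.01) for k in range(4)]+[('ink_pad',.614,.258,0,0)])
for n in('mat_1','ink_pad'):
 for d in robot.spot_in(c,n): print(n,d,wray(c,d['at'],.013,Rm,p))
E

```

```text
time: 7.12
position: [0.536, -0.0548, 0.1853]
tool_rot: [0.5, -0.5, 0.5, -0.5]
ft_force: [0.8, -0.7, -0.6]
grip_width: 0.0268
time: 7.75
position: [0.6136, 0.1652, 0.1851]
tool_rot: [-0.5, 0.5, -0.5, 0.5]
ft_force: [0.8, 0.2, -1.2]
grip_width: 0.0264
t 7.75 tcp [0.6136 0.1652 0.1851] w 0.0264 f [ 0.8  0.2 -1.2]
rot deg [ 0. -0.  0.] shift in target axes mm [ -2.8 147.1   0.4] now axes [ -2.9 147.1   0.5]
mat_1 {'at': [294.7, 255.8], 'conf': 0.95} [ 0.61168288 -0.00199998  0.013     ]
mat_1 {'at': [170.2, 255.3], 'conf': 0.63} [0.61174043 0.16827955 0.013     ]
ink_pad {'at': [91.5, 258.6], 'conf': 0.67} [0.61551018 0.2558346  0.013     ]
```

View pics/w4.png

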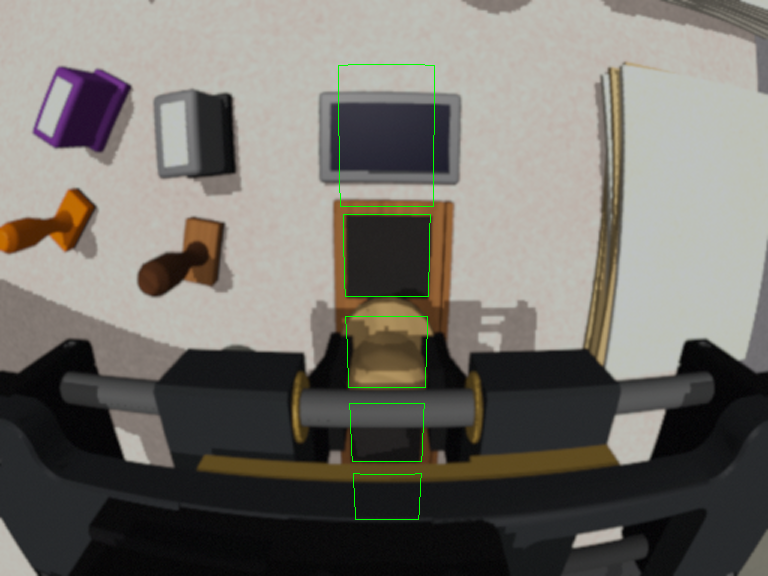

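The pad-end mat overlay at (0.614, 0.168) matches the picture to within about 1 px (rows 214–297, cols 343–431), and the ink pad lies next to it. Lower.

```bash

python3 -m crank '[[[0,0,0,-0.003,0.045,0,15],[0,0,0,0,0.045,0,15],[0,0,0,0,0.035,0,15],[0,0,0,0,0.015,0,15],[0,0,0,0,0.003,0,15]]]'
python3 -m crank '[[[0,0,0,0,0.001,0,15],[0,0,0,0,0.001,0,15],[0,0,0,0,0.0015,0,15],[0,0,0,0,0,0,15],[0,0,0,0,0,0,15]]]'
python3 go.py .614 .168 .0385 0
```

```text
time: 8.52
position: [0.6129, 0.1659, 0.0419]
tool_rot: [-0.5, 0.501, -0.5, 0.499]
ft_force: [0.7, -0.2, 0.2]
grip_width: 0.0264
time: 9.15
position: [0.6134, 0.1669, 0.0392]
tool_rot: [0.5, -0.5, 0.5, -0.5]
ft_force: [0.5, -0.1, -0.3]
grip_width: 0.0269
t 9.15 tcp [0.6134 0.1669 0.0392] w 0.0269 f [ 0.5 -0.1 -0.3]
rot deg [-0. -0. -0.] shift in target axes mm [-1.1  0.7  0.6] now axes [-1.1  0.7  0.6]
```

```bash

python3 -m crank '[[[0,0,0,-0.001,0.0005,0.0005,15],[0,0,0,0,0.0005,0,15],[0,0,0,0,0,0,15],[0,0,0,0,0,0,60],[0,0,0,0,0,0,60]]]'
python3 -m crank '[[[0,0,0,0,0,0,60],[0,0,0,0,0,0,60],[0,0,0,0,0,0,60],[0,0,0,0,0,0,60],[0,0,0,0,-0.01,0,60]]]'
python3 -m crank '[[[0,0,0,0,-0.03,0,100],[0,0,0,0,-0.05,0,100],[0,0,0,0,-0.05,0,100],[0,0,0,0,0,0,100],[0,0,0,0,0,0,100]]]'
python3 go.py .477 .264 .2 3
python3 - <<'E'
from go import *
from ov import sheet
c,Rm,p=wshot('w5',[('stamp_knob',.614,.168,0,.013),('stamp_in',.4767,.2643,.06,0),('stamp_tall',.4635,.1727,-.206,0)])
sheet('ov5',[('stamp_knob',.614,.168,0,.013)])
E

```

```text
time: 9.78
position: [0.6138, 0.1677, 0.0377]
tool_rot: [-0.5, 0.5, -0.5, 0.5]
ft_force: [0.8, 0.1, -0.0]
grip_width: 0.0397
time: 10.4
position: [0.6132, 0.1677, 0.0476]
tool_rot: [-0.5, 0.501, -0.5, 0.499]
ft_force: [0.3, -0.5, 0.0]
grip_width: 0.0521
time: 11.02
position: [0.6133, 0.1677, 0.1783]
tool_rot: [-0.5, 0.5, -0.5, 0.5]
ft_force: [-0.5, 0.3, -0.2]
grip_width: 0.0857
t 11.03 tcp [0.6133 0.1677 0.1783] w 0.0857 f [-0.5  0.3 -0.2]
rot deg [ 0. -3.  0.] shift in target axes mm [-103.3  -21.7 -131.1] now axes [ -96.2  -21.7 -136.4]
```

View pics/w5.png

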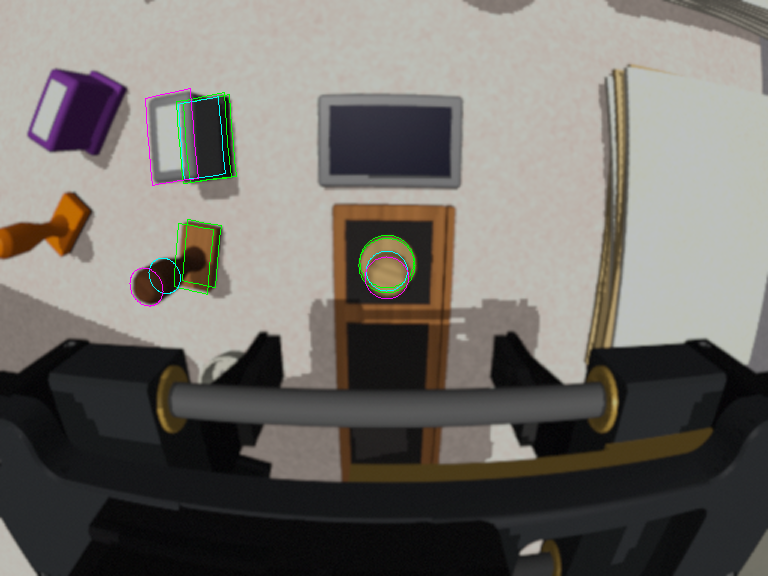

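View pics/ov5.png

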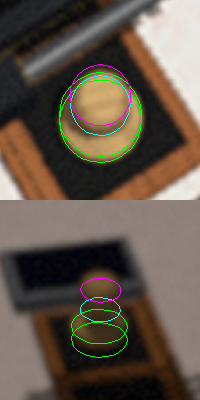

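The knob stands mid-mat. Next is stamp_in, the grey one at px (135,192), beside the purple one at (110,75).

```bash

python3 -m crank '[[[0,0,0,-0.019,-0.004,-0.027,100],[0,0,0,-0.019,-0.004,-0.027,100],[0,0,0,-0.019,-0.004,-0.027,100],[0,0,0,-0.019,-0.004,-0.027,100],[0,0,0,-0.020,-0.005,-0.028,100]]]'
python3 -m crank '[[[0,-1.5,0,0,0,0,100],[0,0,0,0,0,0,100],[0,0,0,0,0,0,100],[0,0,0,0,0,0,100],[0,0,0,0,0,0,100]]]'
python3 go.py .477 .264 .037 1.5
python3 - <<'E'
from go import *
c,Rm,p=wshot('w6',[('stamp_in',.4767,.2643,.06,0)])
for d in robot.spot_in(c,'stamp_in'): print(d,wray(c,d['at'],.066,Rm,p))
E

```

```text
time: 11.8
position: [0.4763, 0.2641, 0.1977]
tool_rot: [-0.501, 0.501, -0.5, 0.499]
ft_force: [-0.3, 0.5, 0.6]
grip_width: 0.0869
time: 12.42
position: [0.4784, 0.2635, 0.1989]
tool_rot: [0.506, -0.494, 0.494, -0.506]
ft_force: [-0.6, 0.4, 0.7]
grip_width: 0.0872
t 12.43 tcp [0.4784 0.2635 0.1989] w 0.0872 f [-0.6  0.4  0.7]
rot deg [ 0.  -0.1  0. ] shift in target axes mm [ -0.5 161.9  -1.4] now axes [ -0.5 161.9  -1.3]
{'at': [141.6, 163.1], 'conf': 0.73} [0.38355674 0.30354794 0.066     ]
{'at': [174.3, 252.5], 'conf': 0.67} [0.47392423 0.27138369 0.066     ]
```

View pics/w6.png

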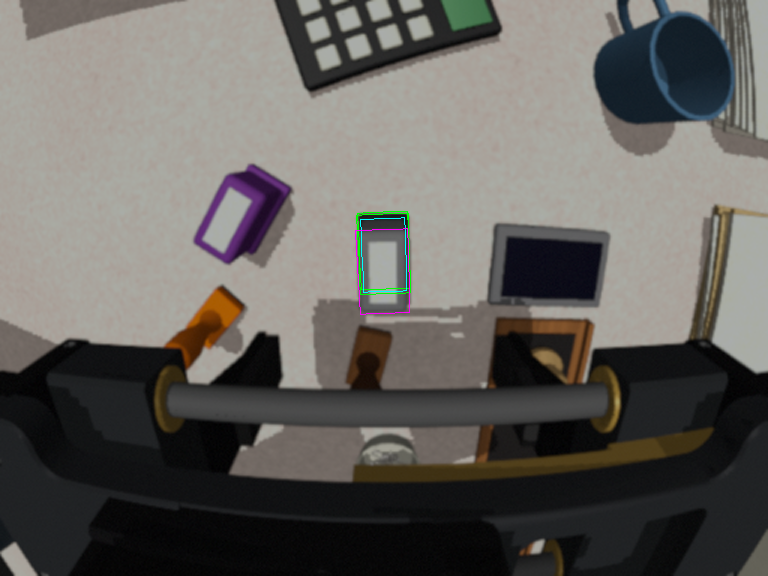

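Overlay fits stamp_in well (cap at rows 230–313, cols 358–409). Descend and grip.

```bash

python3 -m crank '[[[0,0,0,0,0.045,-0.001,100],[0,0,0,0,0.045,0,100],[0,0,0,0,0.040,0,100],[0,0,0,0,0.022,0,100],[0,0,0,0,0.010,0,20]]]'
python3 -m crank '[[[0,0,0,0,0,0,20],[0,0,0,0,0,0,20],[0,0,0,0,0,0,20],[0,0,0,0,0,0,20],[0,0,0,0,0,0,20]]]' 25
python3 go.py .477 .264 .037 1.5
python3 -m crank '[[[0,0,0,0,0,0,20],[0,0,0,0,0,0,20],[0,0,0,0,0,0,20],[0,0,0,0,0,0,20],[0,0,0,0,0,0,20]]]'
python3 go.py .477 .264 .037 1.5
python3 - <<'E'
from go import *
c,Rm,p=wshot('w7',[('stamp_in',.4767,.2643,.03,0)])
E

```

```text
time: 13.15
position: [0.4764, 0.2636, 0.0357]
tool_rot: [0.507, -0.494, 0.493, -0.506]
ft_force: [-0.3, 0.0, 0.6]
grip_width: 0.0825
time: 13.78
position: [0.477, 0.2639, 0.0374]
tool_rot: [-0.506, 0.494, -0.494, 0.506]
ft_force: [-1.2, -0.2, 1.1]
grip_width: 0.0347
t 13.78 tcp [0.477  0.2639 0.0374] w 0.0347 f [-1.2 -0.2  1.1]
rot deg [-0. -0. -0.] shift in target axes mm [-0.1  0.4  0. ] now axes [-0.1  0.4  0. ]
time: 14.4
position: [0.4769, 0.2639, 0.0374]
tool_rot: [-0.506, 0.494, -0.494, 0.506]
ft_force: [-1.6, 0.3, 5.4]
grip_width: 0.0336
t 14.4 tcp [0.4769 0.2639 0.0374] w 0.0336 f [-1.6  0.3  5.4]
rot deg [-0.  -0.1 -0. ] shift in target axes mm [-0.1  0.4  0.1] now axes [-0.1  0.4  0.1]
```

View pics/w7.png

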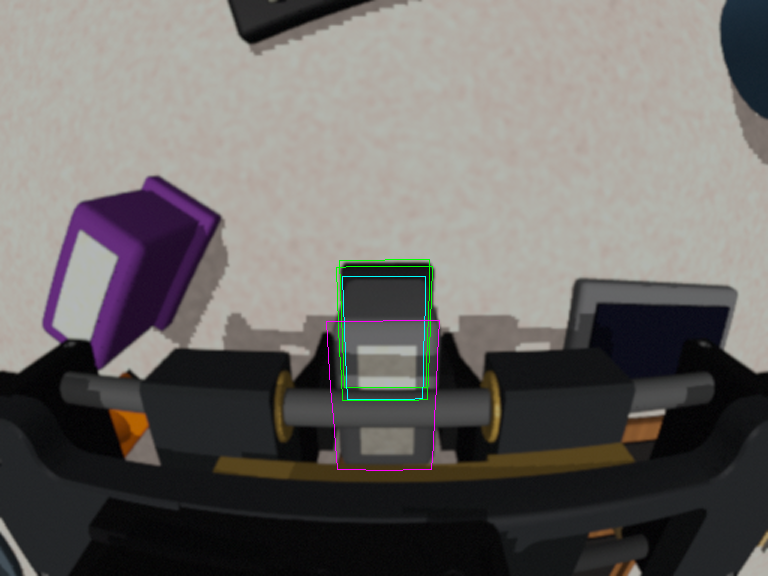

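```bash

python3 -m crank '[[[0,0,0,0,-0.020,0,20],[0,0,0,0,-0.040,0,20],[0,0,0,0,-0.05,0,20],[0,0,0,0,-0.03,0,20],[0,1.5,0,0,0,0.02,20]]]'
python3 -m crank '[[[0,0,0,0.035,0,0.0235,20],[0,0,0,0.035,0,0.0235,20],[0,0,0,0.035,0,0.0235,20],[0,0,0,0.035,0,0.0235,20],[0,0,0,0.036,0,0.0235,20]]]'
python3 go.py .6135 .088 .0505 0
python3 - <<'E'
from go import *
Rm,p,o=tool()
c,Rm,p=wshot('w8',[('mat',.614,.168-.08*k,0,.01) for k in range(4)]+[('stamp_in',p[0],p[1],0,p[2]-.0374)])
E

```

```text
time: 15.08
position: [0.4972, 0.2649, 0.1794]
tool_rot: [-0.499, 0.5, -0.501, 0.501]
ft_force: [1.0, 0.0, -2.0]
grip_width: 0.0338
time: 15.7
position: [0.6146, 0.0871, 0.1762]
tool_rot: [-0.5, 0.501, -0.5, 0.5]
ft_force: [-0.3, -0.0, -1.0]
grip_width: 0.0339
t 15.7 tcp [0.6146 0.0871 0.1762] w 0.0339 f [-0.3 -0.  -1. ]
rot deg [ 0.1 -0.  -0. ] shift in target axes mm [ -0.9 125.7  -1.1] now axes [ -0.9 125.7  -1. ]
```

View pics/w8.png

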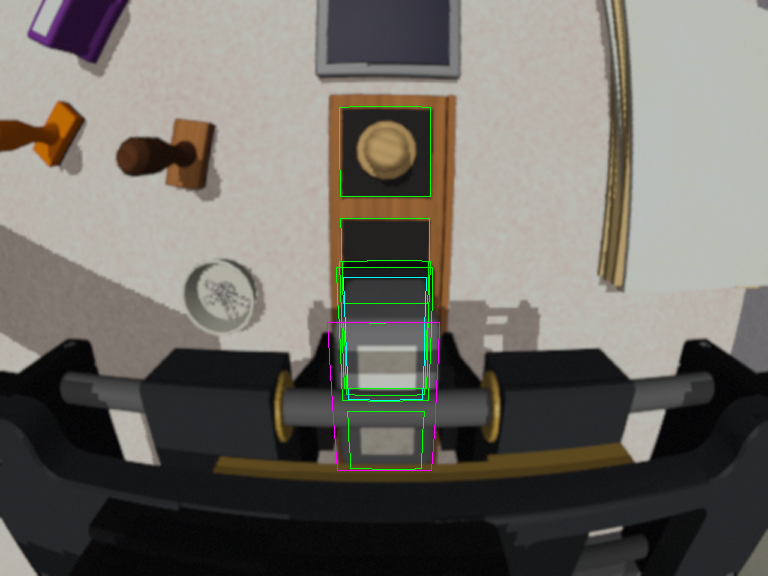

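```bash

python3 -m crank '[[[0,0,0,-0.001,0.040,-0.001,20],[0,0,0,0,0.040,0,20],[0,0,0,0,0.030,0,20],[0,0,0,0,0.010,0,20],[0,0,0,0,0.002,0,20]]]'
python3 -m crank '[[[0,0,0,0,0.001,0,20],[0,0,0,0,0.001,0,20],[0,0,0,0,0.001,0,20],[0,0,0,0,0.0005,0,20],[0,0,0,0,0,0,20]]]'
python3 go.py .6135 .088 .0505 0
```

```text
time: 16.38
position: [0.6132, 0.0893, 0.0545]
tool_rot: [-0.5, 0.5, -0.5, 0.5]
ft_force: [0.3, 0.6, -1.4]
grip_width: 0.0338
time: 17.0
position: [0.6133, 0.0893, 0.0517]
tool_rot: [0.5, -0.5, 0.5, -0.5]
ft_force: [1.1, -0.6, -1.8]
grip_width: 0.0341
t 17.0 tcp [0.6133 0.0893 0.0517] w 0.0341 f [ 1.1 -0.6 -1.8]
rot deg [-0. -0. -0.] shift in target axes mm [1.3 1.2 0.2] now axes [1.3 1.2 0.2]
```

```bash

python3 -m crank '[[[0,0,0,0.0005,0.0006,0,20],[0,0,0,0,0.0006,0,20],[0,0,0,0,0,0,20],[0,0,0,0,0,0,70],[0,0,0,0,0,0,70]]]'
python3 -m crank '[[[0,0,0,0,0,0,70],[0,0,0,0,0,0,70],[0,0,0,0,0,0,70],[0,0,0,0,-0.01,0,70],[0,0,0,0,-0.03,0,100]]]'
python3 -m crank '[[[0,0,0,0,-0.05,0,100],[0,0,0,0,-0.05,0,100],[0,0,0,0,0,0,100],[0,0,0,0,0,0,100],[0,0,0,0,0,0,100]]]'
python3 go.py .478 -.05 .2 -14.6
python3 - <<'E'
from go import *
c,Rm,p=wshot('w9',[('mat',.6135,.168-.08*k,0,.01) for k in range(4)]+[('stamp_knob',.614,.168,0,.013),('stamp_in',.6135,.088,0,.013)])
E

```

```text
time: 17.62
position: [0.6135, 0.0888, 0.0505]
tool_rot: [0.5, -0.5, 0.5, -0.5]
ft_force: [-0.4, 0.3, -0.2]
grip_width: 0.0468
time: 18.25
position: [0.612, 0.0888, 0.0898]
tool_rot: [-0.501, 0.501, -0.499, 0.499]
ft_force: [0.4, 0.1, -1.0]
grip_width: 0.0657
time: 18.88
position: [0.612, 0.0888, 0.1888]
tool_rot: [-0.501, 0.501, -0.499, 0.499]
ft_force: [0.7, -0.3, 0.5]
grip_width: 0.0868
t 18.88 tcp [0.612  0.0888 0.1888] w 0.0868 f [ 0.7 -0.3  0.5]
rot deg [ 0.2 14.5  0. ] shift in target axes mm [168.1 -11.2 -94.7] now axes [ 138.9  -10.7 -134. ]
```

View pics/w9.png

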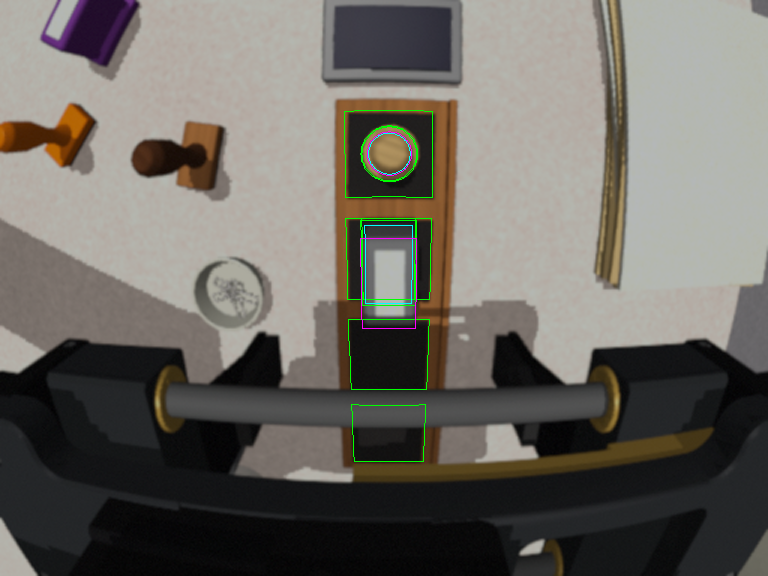

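stamp_in is centred on its mat. Next is stamp_out.

```bash

python3 -m crank '[[[0,0,0,0.028,-0.002,-0.027,100],[0,0,0,0.028,-0.002,-0.027,100],[0,0,0,0.028,-0.002,-0.027,100],[0,0,0,0.028,-0.002,-0.027,100],[0,0,0,0.027,-0.002,-0.026,100]]]'
python3 -m crank '[[[0,7,0,0,0,0,100],[0,7.5,0,0,0,0,100],[0,0,0,0,0,0,100],[0,0,0,0,0,0,100],[0,0,0,0,0,0,100]]]'
python3 go.py .478 -.05 .051 -14.6
python3 - <<'E'
from go import *
c,Rm,p=wshot('w10',[('stamp_out',.4781,-.0503,-.2546,0)])
for d in robot.spot_in(c,'stamp_out'): print(d,wray(c,d['at'],.066,Rm,p))
E

```

```text
time: 19.55
position: [0.4777, -0.0507, 0.1994]
tool_rot: [-0.5, 0.501, -0.499, 0.499]
ft_force: [-0.7, -0.7, -1.0]
grip_width: 0.0868
time: 20.18
position: [0.4791, -0.05, 0.2001]
tool_rot: [-0.433, 0.559, -0.559, 0.433]
ft_force: [1.1, -0.5, -0.5]
grip_width: 0.0867
t 20.18 tcp [ 0.4791 -0.05    0.2001] w 0.0867 f [ 1.1 -0.5 -0.5]
rot deg [ 0.   0.1 -0. ] shift in target axes mm [  0.3 149.1  -1.1] now axes [  0.3 149.1  -1. ]
```

View pics/w10.png

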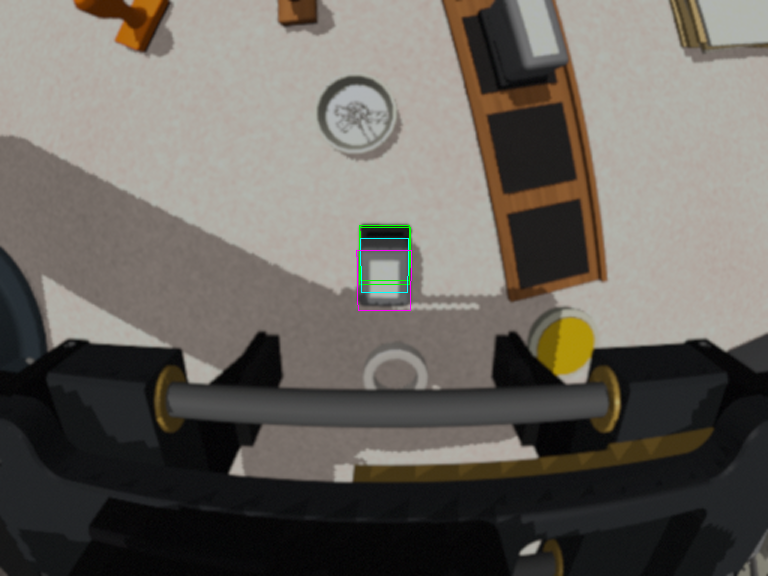

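Overlay matches (cap at rows 250–308, cols 358–410). Descend and grip.

```bash

python3 -m crank '[[[0,0,0,0,0.045,-0.001,100],[0,0,0,0,0.045,0,100],[0,0,0,0,0.035,0,100],[0,0,0,0,0.016,0,100],[0,0,0,0,0.008,0,20]]]'
python3 -m crank '[[[0,0,0,0,0,0,20],[0,0,0,0,0,0,20],[0,0,0,0,0,0,20],[0,0,0,0,0,0,20],[0,0,0,0,0,0,20]]]' 22
python3 -m crank '[[[0,0,0,0,0,0,20],[0,0,0,0,0,0,20],[0,0,0,0,0,0,20],[0,0,0,0,0,0,20],[0,0,0,0,0,0,20]]]'
python3 go.py .478 -.05 .051 -14.6
python3 - <<'E'
from go import *
c,Rm,p=wshot('w11',[('stamp_out',p[0],p[1],-.2546,0) for p in [(.478,-.0503)]])
E

```

```text
time: 20.9
position: [0.4779, -0.0497, 0.0504]
tool_rot: [-0.433, 0.56, -0.559, 0.432]
ft_force: [-0.5, -0.5, 0.0]
grip_width: 0.0822
time: 21.52
position: [0.4783, -0.0499, 0.0517]
tool_rot: [0.433, -0.559, 0.559, -0.433]
ft_force: [-1.9, 0.3, 1.5]
grip_width: 0.0353
time: 22.15
position: [0.4782, -0.0499, 0.0516]
tool_rot: [0.433, -0.559, 0.559, -0.433]
ft_force: [-0.9, 0.7, 5.4]
grip_width: 0.0337
t 22.15 tcp [ 0.4782 -0.0499  0.0516] w 0.0337 f [-0.9  0.7  5.4]
rot deg [-0.   0.1  0. ] shift in target axes mm [ 0.2  0.6 -0.1] now axes [ 0.2  0.6 -0.1]
```

View pics/w11.png

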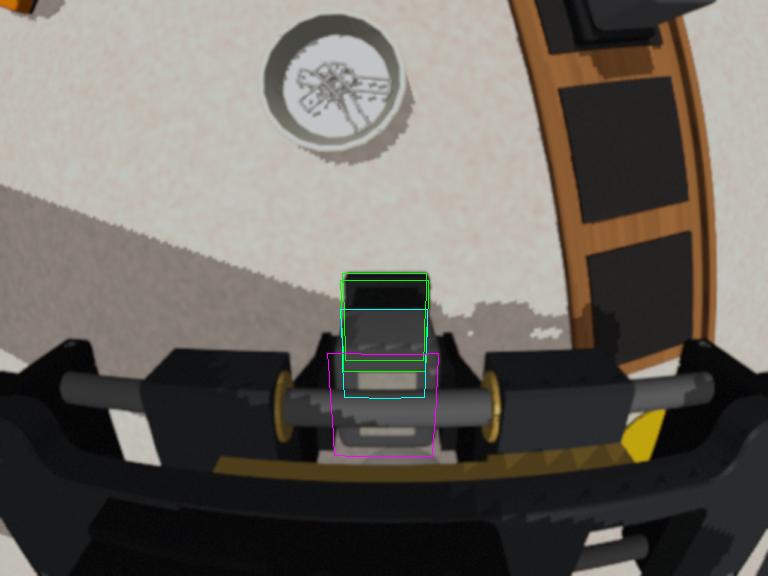

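```bash

python3 -m crank '[[[0,0,0,0,-0.020,0,20],[0,0,0,0,-0.040,0,20],[0,0,0,0,-0.05,0,20],[0,-7,0,0,-0.02,0,20],[0,-7.6,0,0,0,0,20]]]'
python3 go.py .6135 .008 .18 0
python3 -m crank '[[[0,0,0,-0.014,0,0.033,20],[0,0,0,-0.014,0,0.033,20],[0,0,0,-0.014,0,0.033,20],[0,0,0,-0.014,0,0.033,20],[0,0,0,-0.002,0,0.003,20]]]'
python3 go.py .6135 .008 .0646 0
python3 - <<'E'
from go import *
Rm,p,o=tool()
c,Rm,p=wshot('w12',[('mat',.6135,.168-.08*k,0,.01) for k in range(4)]+[('stamp_out',p[0],p[1],0,p[2]-.0516)])
E

```

```text
time: 22.82
position: [0.4794, -0.0502, 0.1829]
tool_rot: [-0.501, 0.497, -0.5, 0.502]
ft_force: [-0.2, 0.1, -1.3]
grip_width: 0.0334
t 22.82 tcp [ 0.4794 -0.0502  0.1829] w 0.0334 f [-0.2  0.1 -1.3]
rot deg [-0.2  0.3  0.1] shift in target axes mm [-58.2   2.9 134.1] now axes [-57.5   3.4 134.4]
time: 23.45
position: [0.6151, 0.0091, 0.1805]
tool_rot: [-0.5, 0.499, -0.5, 0.501]
ft_force: [-0.2, 0.4, -2.3]
grip_width: 0.0343
t 23.45 tcp [0.6151 0.0091 0.1805] w 0.0343 f [-0.2  0.4 -2.3]
rot deg [-0.1  0.1 -0. ] shift in target axes mm [  1.1 115.9  -1.6] now axes [  1.1 115.9  -1.7]
```

View pics/w12.png

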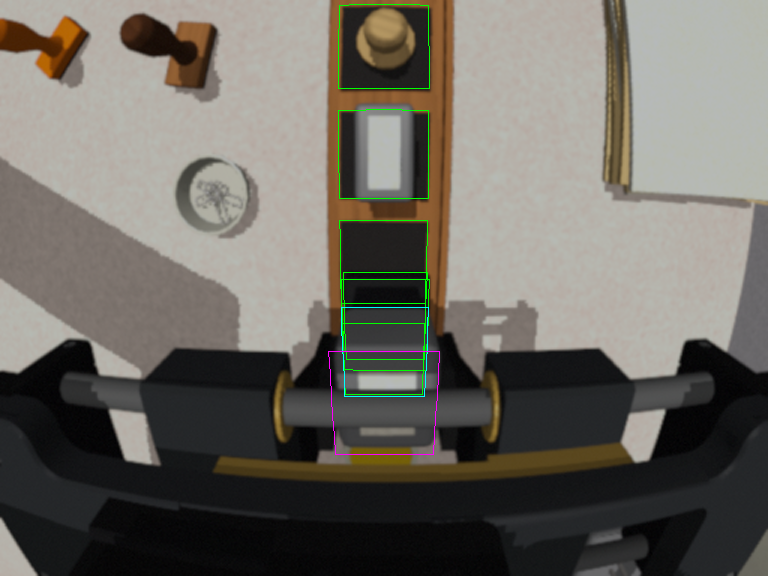

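Aligned with the third mat. Lower it.

```bash

python3 -m crank '[[[0,0,0,0.001,0.040,-0.001,20],[0,0,0,0,0.035,0,20],[0,0,0,0,0.025,0,20],[0,0,0,0,0.010,0,20],[0,0,0,0,0.002,0,20]]]'
python3 -m crank '[[[0,0,0,0,0.001,0,20],[0,0,0,0,0.001,0,20],[0,0,0,0,0.001,0,20],[0,0,0,0,0,0,20],[0,0,0,0,0,0,20]]]'
python3 go.py .6135 .008 .0646 0
```

```text
time: 24.12
position: [0.6114, 0.007, 0.069]
tool_rot: [0.5, -0.5, 0.499, -0.5]
ft_force: [-0.3, 0.0, -1.7]
grip_width: 0.0337
time: 24.75
position: [0.6122, 0.0073, 0.0665]
tool_rot: [-0.5, 0.5, -0.5, 0.5]
ft_force: [-0.4, -0.4, -1.9]
grip_width: 0.0336
t 24.75 tcp [0.6122 0.0073 0.0665] w 0.0336 f [-0.4 -0.4 -1.9]
rot deg [-0.   0.1  0. ] shift in target axes mm [-0.7  1.9  1.3] now axes [-0.7  1.9  1.3]
```

```bash

python3 -m crank '[[[0,0,0,-0.0007,0.0005,0.001,20],[0,0,0,0,0.0005,0,20],[0,0,0,0,0.0005,0,20],[0,0,0,0,0.0005,0,20],[0,0,0,0,0,0,20]]]'
python3 go.py .6135 .008 .0646 0
python3 -m crank '[[[0,0,0,0,0,0,70],[0,0,0,0,0,0,70],[0,0,0,0,0,0,70],[0,0,0,0,0,0,70],[0,0,0,0,0,0,70]]]'
python3 -m crank '[[[0,0,0,0,-0.01,0,70],[0,0,0,0,-0.04,0,100],[0,0,0,0,-0.05,0,100],[0,0,0,0,-0.03,0,100],[0,0,0,0,0,0,100]]]'
python3 go.py .4635 .1727 .2 -11.8
python3 - <<'E'
from go import *
c,Rm,p=wshot('w13',[('mat',.6135,.168-.08*k,0,.01) for k in range(4)]+[('stamp_in',.6135,.088,0,.013),('stamp_out',.6135,.008,0,.013)])
E

```

```text
time: 25.38
position: [0.6131, 0.008, 0.0646]
tool_rot: [-0.5, 0.5, -0.5, 0.5]
ft_force: [-1.3, 0.0, 1.3]
grip_width: 0.0339
t 25.38 tcp [0.6131 0.008  0.0646] w 0.0339 f [-1.3  0.   1.3]
rot deg [-0.   0.1 -0. ] shift in target axes mm [-0.   0.   0.4] now axes [-0.   0.   0.4]
time: 26.0
position: [0.6132, 0.008, 0.0643]
tool_rot: [-0.5, 0.5, -0.5, 0.5]
ft_force: [0.7, -0.1, 0.4]
grip_width: 0.0604
time: 26.62
position: [0.6152, 0.0077, 0.198]
tool_rot: [0.499, -0.498, 0.502, -0.502]
ft_force: [0.3, 0.4, 0.9]
grip_width: 0.0858
t 26.62 tcp [0.6152 0.0077 0.198 ] w 0.0858 f [0.3 0.4 0.9]
rot deg [-0.4 11.9  0. ] shift in target axes mm [-130.5   -2.  -182.2] now axes [-165.1   -3.3 -151.5]
```

View pics/w13.png

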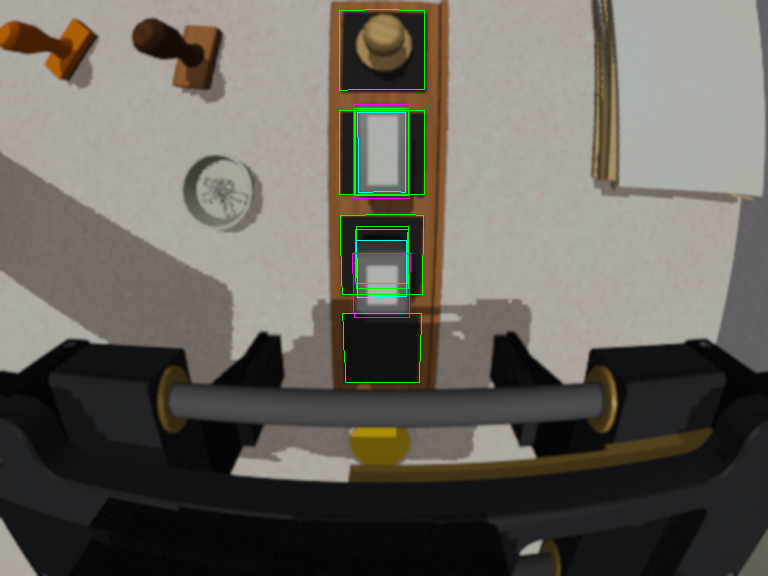

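stamp_out is centred. Next is stamp_tall, the dark one.

```bash

python3 -m crank '[[[0,0,0,-0.033,-0.002,-0.030,100],[0,0,0,-0.033,0,-0.030,100],[0,0,0,-0.033,0,-0.030,100],[0,0,0,-0.033,0,-0.030,100],[0,0,0,-0.033,0,-0.031,100]]]'
python3 -m crank '[[[0,6,0,0,0,0,100],[0,5.9,0,0,0,0,100],[0,0,0,0,0,0,100],[0,0,0,0,0,0,100],[0,0,0,0,0,0,100]]]'
python3 go.py .4635 .1727 .069 -11.8
python3 - <<'E'
from go import *
c,Rm,p=wshot('w14',[('stamp_tall',.4635,.1727,-.206,0)])
E

```

```text
time: 27.3
position: [0.4598, 0.1735, 0.1948]
tool_rot: [0.501, -0.501, 0.499, -0.499]
ft_force: [0.3, 0.3, 0.1]
grip_width: 0.0867
time: 27.92
position: [0.4619, 0.1726, 0.196]
tool_rot: [-0.446, 0.549, -0.549, 0.446]
ft_force: [-0.0, 0.1, -0.5]
grip_width: 0.0868
t 27.93 tcp [0.4619 0.1726 0.196 ] w 0.0868 f [-0.   0.1 -0.5]
rot deg [ 0. -0.  0.] shift in target axes mm [ -0.4 127.    1.6] now axes [ -0.5 127.    1.7]
```

View pics/w14.png

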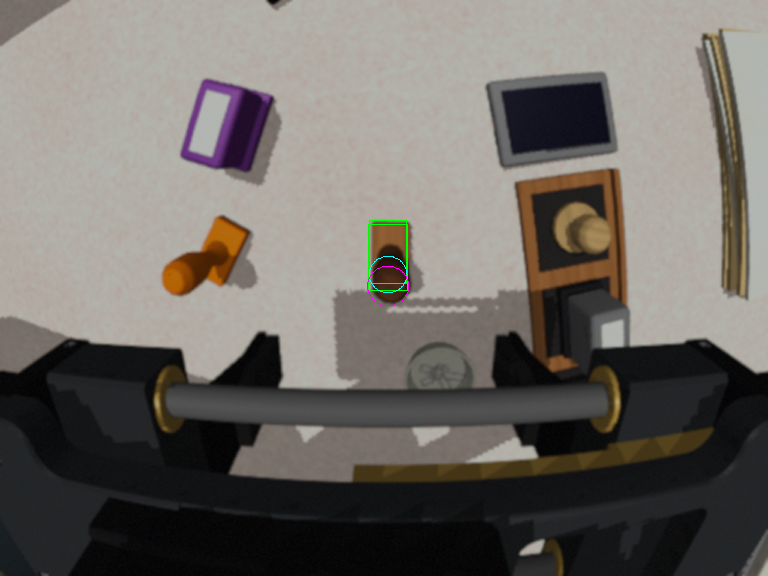

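The dark stamp matches in place and angle; the orange one at (258,205) is well clear. Descend.

```bash

python3 -m crank '[[[0,0,0,0,0.040,0.001,100],[0,0,0,0,0.040,0,100],[0,0,0,0,0.028,0,100],[0,0,0,0,0.012,0,100],[0,0,0,0,0.006,0,15]]]'
python3 -m crank '[[[0,0,0,0,0,0,15],[0,0,0,0,0,0,15],[0,0,0,0,0,0,15],[0,0,0,0,0,0,15],[0,0,0,0,0,0,15]]]' 22
python3 -m crank '[[[0,0,0,0,0,0,15],[0,0,0,0,0,0,15],[0,0,0,0,0,0,15],[0,0,0,0,0,0,15],[0,0,0,0,0,0,15]]]'
python3 go.py .4635 .1727 .069 -11.8
python3 - <<'E'
from go import *
c,Rm,p=wshot('w15',[('stamp_tall',.4635,.1727,-.206,0)])
E

```

```text
time: 28.6
position: [0.4633, 0.1726, 0.0701]
tool_rot: [0.446, -0.549, 0.549, -0.446]
ft_force: [-0.6, -0.1, 0.4]
grip_width: 0.0829
time: 29.22
position: [0.4631, 0.1726, 0.0706]
tool_rot: [0.446, -0.549, 0.549, -0.446]
ft_force: [-0.1, 0.1, -0.7]
grip_width: 0.0348
time: 29.85
position: [0.463, 0.1726, 0.0704]
tool_rot: [0.446, -0.549, 0.549, -0.446]
ft_force: [0.5, 0.3, 1.1]
grip_width: 0.0241
t 29.85 tcp [0.463  0.1726 0.0704] w 0.0241 f [0.5 0.3 1.1]
rot deg [-0. -0. -0.] shift in target axes mm [-0.2  1.4  0.4] now axes [-0.2  1.4  0.4]
```

View pics/w15.png

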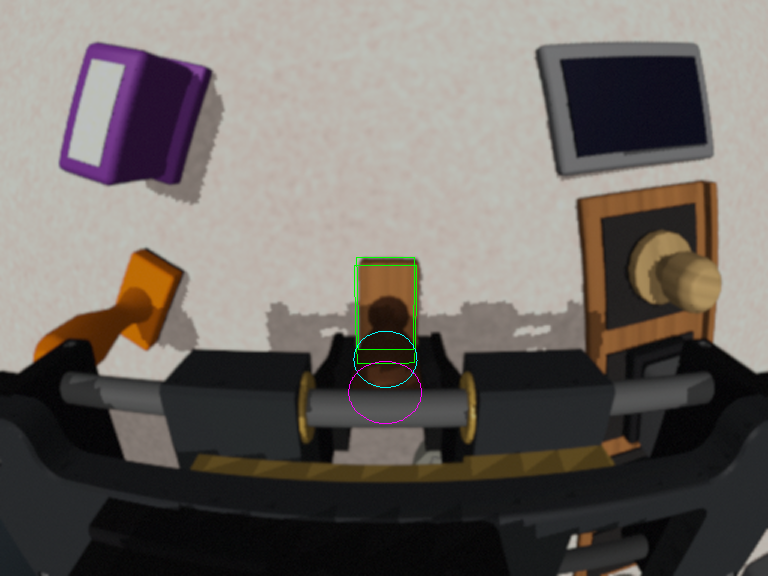

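```bash

python3 -m crank '[[[0,0,0,0,-0.020,0,15],[0,0,0,0,-0.040,0,15],[0,0,0,0,-0.05,0,15],[0,-6,0,0,-0.03,0,15],[0,-5.8,0,0,-0.01,0,15]]]'
python3 -m crank '[[[0,0,0,0.040,0,0.024,15],[0,0,0,0.045,0,0.028,15],[0,0,0,0.045,0,0.028,15],[0,0,0,0.045,0,0.028,15],[0,0,0,0.040,0,0.024,15]]]'
python3 -m crank '[[[0,0,0,0.028,0,0.017,15],[0,0,0,0,0.01,0,15],[0,0,0,0,0.03,0,15],[0,0,0,0,0,0,15],[0,0,0,0,0,0,15]]]'
python3 go.py .6135 -.072 .0834 0
python3 - <<'E'
from go import *
Rm,p,o=tool()
c,Rm,p=wshot('w16',[('mat',.6135,.168-.08*k,0,.01) for k in range(4)]+[('stamp_tall',p[0],p[1],0,p[2]-.0704)])
E

```

```text
time: 30.52
position: [0.4636, 0.1728, 0.2224]
tool_rot: [-0.5, 0.499, -0.5, 0.502]
ft_force: [-0.6, -0.9, -1.7]
grip_width: 0.0242
time: 31.15
position: [0.5952, -0.0442, 0.2198]
tool_rot: [-0.5, 0.501, -0.5, 0.499]
ft_force: [0.1, 1.4, -1.2]
grip_width: 0.0243
time: 31.78
position: [0.6115, -0.0697, 0.1806]
tool_rot: [-0.5, 0.5, -0.5, 0.5]
ft_force: [-0.1, 0.4, -0.3]
grip_width: 0.0244
t 31.77 tcp [ 0.6115 -0.0697  0.1806] w 0.0244 f [-0.1  0.4 -0.3]
rot deg [ 0. -0. -0.] shift in target axes mm [ 2.3 97.2  2. ] now axes [ 2.3 97.2  2. ]
```

View pics/w16.png

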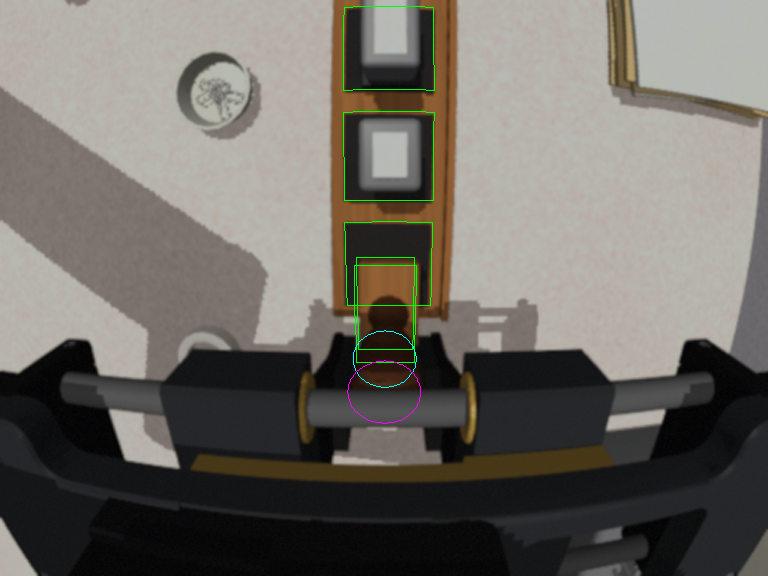

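```bash

python3 -m crank '[[[0,0,0,0.002,0.030,0.0015,15],[0,0,0,0,0.030,0,15],[0,0,0,0,0.020,0,15],[0,0,0,0,0.010,0,15],[0,0,0,0,0.002,0,15]]]'
python3 -m crank '[[[0,0,0,0,0.001,0,15],[0,0,0,0,0.001,0,15],[0,0,0,0,0.001,0,15],[0,0,0,0,0,0,15],[0,0,0,0,0,0,15]]]'
python3 go.py .6135 -.072 .0834 0
```

```text
time: 32.45
position: [0.6136, -0.0724, 0.0887]
tool_rot: [0.5, -0.5, 0.5, -0.5]
ft_force: [-0.8, -0.8, -1.1]
grip_width: 0.0241
time: 33.08
position: [0.6133, -0.0725, 0.0854]
tool_rot: [0.5, -0.5, 0.5, -0.5]
ft_force: [-0.5, 0.5, -1.6]
grip_width: 0.024
t 33.08 tcp [ 0.6133 -0.0725  0.0854] w 0.024 f [-0.5  0.5 -1.6]
rot deg [-0. -0.  0.] shift in target axes mm [-0.5  2.   0.2] now axes [-0.5  2.   0.2]
```

```bash

python3 -m crank '[[[0,0,0,0,0.0005,-0.0005,15],[0,0,0,0,0.0005,0,15],[0,0,0,0,0.0005,0,15],[0,0,0,0,0.0005,0,15],[0,0,0,0,0,0,15]]]'
python3 go.py .6135 -.072 .0834 0
python3 -m crank '[[[0,0,0,0,0,0,60],[0,0,0,0,0,0,60],[0,0,0,0,0,0,60],[0,0,0,0,0,0,60],[0,0,0,0,0,0,60]]]'
python3 -m crank '[[[0,0,0,0,-0.01,0,60],[0,0,0,0,-0.03,0,60],[0,0,0,0,-0.05,0,60],[0,0,0,0,-0.05,0,60],[0,0,0,0,0,0,60]]]'
python3 -m crank '[[[0,0,0,0.03,0,-0.01,60],[0,0,0,0.04,0,-0.02,60],[0,0,0,0.04,0,-0.02,60],[0,0,0,0.03,0,-0.01,60],[0,0,0,0,0,0,60]]]'
python3 - <<'E'
from go import *
from ov import sheet
F=[('stamp_knob',.614,.168,0,.013),('stamp_in',.6135,.088,0,.013),('stamp_out',.6135,.008,0,.013),('stamp_tall',.614,-.072,0,.013)]
c,Rm,p=wshot('w17',F+[('mat',.6135,.168-.08*k,0,.01) for k in range(4)])
sheet('ov17',F)
save(robot.camera('scene'),'scene17')
E

```

```text
time: 33.7
position: [0.6128, -0.0725, 0.0834]
tool_rot: [0.5, -0.5, 0.5, -0.5]
ft_force: [0.0, -1.2, -1.2]
grip_width: 0.0242
t 33.7 tcp [ 0.6128 -0.0725  0.0834] w 0.0242 f [ 0.  -1.2 -1.2]
rot deg [-0. -0. -0.] shift in target axes mm [-0.5  0.   0.7] now axes [-0.5  0.   0.7]
time: 34.33
position: [0.6128, -0.0725, 0.0834]
tool_rot: [0.5, -0.5, 0.5, -0.5]
ft_force: [-0.2, -0.9, 0.0]
grip_width: 0.0516
time: 34.95
position: [0.6159, -0.0733, 0.2291]
tool_rot: [0.498, -0.497, 0.504, -0.502]
ft_force: [-0.0, -0.3, 0.4]
grip_width: 0.0523
time: 35.58
position: [0.5515, -0.2143, 0.2226]
tool_rot: [-0.499, 0.502, -0.501, 0.499]
ft_force: [0.0, 0.4, -0.2]
grip_width: 0.0522
```

View pics/w17.png

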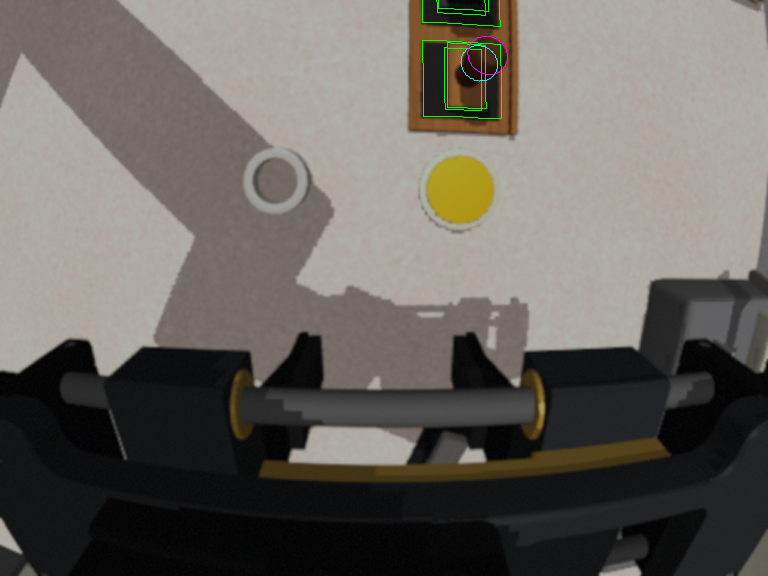

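View pics/ov17.png

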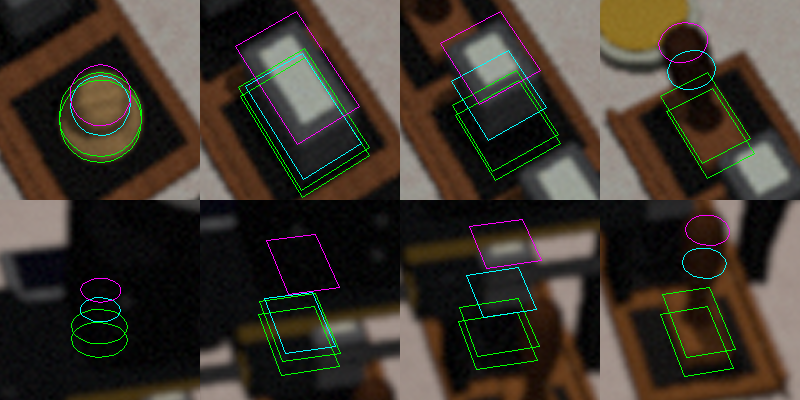

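View pics/scene17.png

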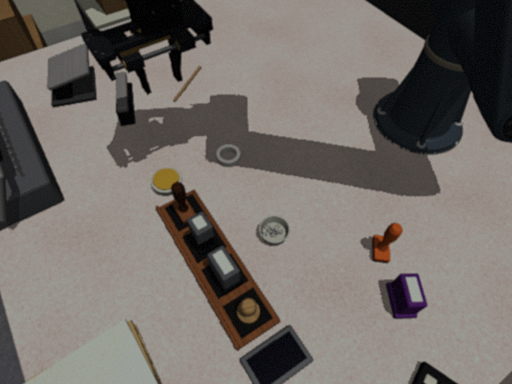

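All four stand upright mid-mat. The dish is still at (230,273) in the scene picture, the two look-alikes are untouched, and the gripper is clear. Handing in.

```bash
python3 -c "
from rig import robot
print(robot.get_obs()['time'],robot.hand_in())"
```

```text
the job is handed in; nothing more can be done
35.775 None
```

The stamps are on the rail in height order from the ink-pad end: stamp_knob, stamp_in (grey, pushed in), stamp_out, then stamp_tall (dark) at the sponge-pot end. I handed the job in at about 36 s.

- **Placement:** in the last scene and wrist pictures every stamp stands upright within about 2 mm of its mat centre, the tallest perhaps 1 mm off. The first three also matched from close above. The last side picture couldn't confirm the three nearest the ink pad, because the arm hid them.
- **Camera disagreement:** the scene and side cameras differ by about 2 px in the overlays. I went by the wrist camera, which matched.
- **Left alone:** the clip dish shows at the same pixel as at the start, and the purple and orange look-alikes were not touched.
- **Forces:** the highest reading at the end of any move was about 5.5 N.

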